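# Nip a pressed-leaf slide under a spring clip, then swing the clip clear

### The arm

A 6-joint arm with a two-finger parallel gripper is mounted at the origin on the work surface. World frame = base frame: x ahead of the robot, y to its left, z up, the work surface at z = 0. Lengths are in m, angles in rad, forces in N, time in s.
With the tool pointing down it reaches from about 0.35 to 0.975 m from the base axis. Payload 4.9 kg.
Tool frame: the origin (TCP) lies on the centre line of the jaws, within the pads' length; the fingertips stand 11 mm ahead of it and the grasp point (between the pads) lies 8 mm behind it; z points along the fingers, y is the direction in which the jaws open and shut (so a half turn about z gives the same grasp; the last joint's range is limited). The gripper opens to 85 mm and grips with 20 to 120 N. Pads are 22 mm wide; open, the fingers measure 114 mm over their backs; the gripper's body (76 mm by 85 mm) begins 54 mm behind the grasp point. The pads swing forward as they close: fully open they stand 13 mm farther back than shut.
Start: joints at [-1.347, 0.053, 1.613, -0, 1.476, -0.119], TCP at [0.21, -0.589, 0.242] pointing down, gripper open.
Joint ranges: [-3.01, 3.01], [-1.01, 2.22], [0.06, 2.58], [-1.02, 4.17], [0.09, 2.62], [-3.14, 3.14]. Speed limits (rad/s): [2.57, 2.57, 3.14, 3.14, 3.14, 3.14].

### API

Orientations are given as a rotation vector (axis times angle).
In Python, from station import ctrl gives the robot as it stands.
- The arm moves only by the tool send_rows, never from a script. Its argument "series" is a list of rows, each an object of numbers: "tx", "ty", "tz": the shift along the tool's x, y, z in cm; "wx", "wy", "wz": the turn, a rotation vector about the tool's x, y, z in rad; "jaw": the closure, from 0 (fully open) to 1 (shut). In form: [{"tx": .., "ty": .., "tz": .., "wx": .., "wy": .., "wz": .., "jaw": ..}, ...]. A call has 1 to 5 rows; each row shifts and turns the pose as measured when the row begins, along the tool's axes as they then stand; what a row does not reach is not made up. A row lasts 1/8 s, in which the tool goes at most 62.5 mm and 10.7 degrees, less where a joint would pass 70% of its speed; a pose out of reach is approached as far as the arm can. A call is refused whole if a number of a shift passes 6.25 or a number of a turn 0.188, either way. A call with a gripper value outside its range is refused whole. The fingers move at their own pace and stop on an object; "squeeze" is the grip in N (left out, the last holds). Time passes only in rows, so rows that do not move let the fingers close. It gives the time, the measured TCP pose, the force and the opening at its end, in the units of the state.
- ctrl.get_obs(): the state, without advancing time (a new reading comes with each control period).
- ctrl.get_image(name): name is "scene" or "top" or "wrist"; returns the picture (384x512x3 uint8, red, green, blue); there is no depth.
- ctrl.camera_info(name): a dict with "mtx" (3x3 intrinsics, pixels), "k1" (the pictures are not rectified: a ray, as slopes to the right and down, at radius r is drawn at 1 + k1 r^2 times it, then the intrinsics apply), "R" (3x3) and "t" (3): a world point X has camera coordinates R X + t. Camera axes: x right, y down, z forward; pixel columns grow to the right and rows downward; lengths in m; the calibration is good to about 2 mm. A picture is of the moment at which its call begins: read the wrist's pose just before it. camera_info takes no time and is no camera call; for the wrist camera it gives the pose at the moment of the call.
- ctrl.finish_job(): hands the job in, once; it reports no verdict.
The state is a dict: "t": time; "q": joint angles; "dq": joint speeds; "effort": joint torques, N m; "tool_pos": TCP position; "tool_rot": TCP orientation; "contact_force": force on the tool from outside, world axes, zero at the start; "wrist_torque": the same for the moment, N m; "opening": finger opening in m.
Only numpy, scipy, OpenCV 4.12 (cv2) and the standard library are available. Lean on these libraries where they do the work, as an engineer would, in place of code of your own. Each camera call takes 0.05 s, during which the arm holds its last target.

### The job

The cover of the pressed-leaf slide has just been stuck down. Press the clip's thumb knob down gently, just far enough to raise the clip's foot a millimetre or two clear of the slide, swing it over and let the foot down softly on the plain margin between the slide's edge and the leaf window; let go and leave it clamped, untouched, for at least two and a half seconds. Then raise the foot and swing the clip right back off the slide to where it was parked, without the foot ever rubbing the edge or the leaf window, pushing the slide about or over-bending the spring, and leave the other things on the table alone.

Things in the scene. Friction and masses are not known exactly. Their poses are not given: they have to be found in the camera images.
- stand: Fixed wooden mounting board, 160 (its x) x 200 (its y) x 18 mm; origin at the centre of its underside, z up. On its +y half an aluminium rim (3.5 mm high) forms the bed for the slide, centred at (0, 50) mm. The clip's pivot screw stands at (0, -40) mm.
- pivot (a point): Point on the clip's pivot screw axis (a vertical axis), 40 mm above the table, at the height of the clip's strip. The brass screw head above it ends 7 mm higher.
- swivel (a joint): Swing of the clip about the pivot screw, rad, -0.35 to 1.0; grows counter-clockwise seen from above, carrying the foot onto the slide. At 0 the foot points 0.571 rad counter-clockwise of the stand's +x. Foot off the slide below 0.38, on its edge 0.38 to 0.55, on the plain margin 0.56 to 0.78 (middle 0.67), on the leaf window beyond 0.82; parked below 0.25. Stays where left (0.04 Nm friction).
- grip (a point): Nominal centre of the thumb knob to take hold of: a steel ball 20 mm across on a 6 mm stem, 45 mm from the pivot opposite the foot, 63 mm above the table. Its true height lies up to 6.5 mm above or below this point, untold: its stem slides loosely in the tail (0.6 N friction). The point turns with the clip but does not go down when pressed. The ball can turn freely in a grip.
- tail (a point): Point on the clip's tail strip under the thumb knob, 40 mm above the table (strip 8 mm wide, 3 mm thick; board top 18 mm above the table); turns with the clip, does not show pressing. The stem first slides down 0 to 8 mm at 0.6 N until its collar, set at an untold height, bears; then the clip rocks, foot up, yielding 0.4 mm per N. Ease the force off before letting go, or the foot snaps down.
- foot (a point): Lowest point of the clip's round foot (10 mm thick), 75 mm from the pivot. Parked it hangs 23 mm above the table, 3 mm below the slide's top. By force on the thumb knob: begins to rise at 1 N, level with the slide's top at 5 N, 1 to 3 mm above it at 6.5 to 9 N (right), spring over-bent from about 11 N. Let down, it presses on the slide with 3 N.
- slide_mid (a point): Centre (half-way up) of the slide, a loose white plate 76 (along the stand's x) x 80 x 8 mm, top 26 mm above the table, lying in the stand's bed with about 1.5 mm play. A brown leaf window 26 mm wide (its x) runs along its middle; the rest is plain margin.
- basket: Bystander: white plastic crispbread basket 200 x 150 x 70 mm, origin under its centre.
- jug: Bystander: white ceramic milk jug, about 96 mm wide, 130 mm tall with a handle, origin under its centre.
- timer: Bystander: round aluminium egg timer, 60 mm wide and 60 mm tall, origin under its centre.

How it is judged:
By the outcome, as a careful person would: the job done as asked, in the order asked, and still so for the second after the job is handed in, with the robot touching nothing.
It also fails if it takes over 59 s, if anything falls off the work surface, if the arm or the gripper's body presses on something with over 40 N, if the wrist force passes 120 N, or if a joint passes its speed limit or range.

## Working session

There is one attempt and no reset: what is moved stays moved. The work goes in short steps, Python scripts to look and compute and a tool call to move; the robot and the scene stay as the last step left them, time stands still between calls to the robot, and variables do not carry over. Pictures are saved under pics/ and viewed, and the job is handed in when it is done.

Besides the shell and the picture viewer there is one more tool, called after ">>>" as name([rows], argument=value, ...), one row to a line, values as JSON. send_rows: Moves the arm, as the interface text tells. Its arguments: {"type":"object","properties":{"series":{"type":"array"},"squeeze":{"type":"number"}},"required":["series"]}

```bash
ls; mkdir -p pics
python3 - <<'E'
from station import ctrl
import cv2
o=ctrl.get_obs(); print(o)
for n in ("scene","top","wrist"):
    i=ctrl.camera_info(n); print(n,i)
    cv2.imwrite(f"pics/{n}0.png",ctrl.get_image(n)[:,:,::-1])
E
```

```text
pics
{'t': 0.0, 'q': array([-1.34698047e+00,  5.33108955e-02,  1.61430267e+00,  7.71693406e-06,
        1.47599569e+00, -1.18968724e-01]), 'dq': array([-7.55741720e-04, -5.73255561e-04, -3.81202563e-05, -8.34553296e-04,
       -1.34614667e-04,  3.84081560e-05]), 'effort': array([ 1.74127992e-03, -3.93678653e+01, -3.70177746e+01, -3.31151682e-05,
        6.99217970e-03,  1.71772604e-05]), 'tool_pos': array([ 0.20995533, -0.58803948,  0.24108631]), 'tool_rot': array([-3.09357833e+00, -5.35467782e-01,  1.53836404e-04]), 'contact_force': array([-0.03724977,  0.22945109,  0.44318739]), 'wrist_torque': array([-0.00336208,  0.02980219,  0.03460091]), 'opening': 0.08584320556961515}
scene {'mtx': array([[385.07932325,   0.        , 261.63464004],
       [  0.        , 385.07932325, 186.17655857],
       [  0.        ,   0.        ,   1.        ]]), 'k1': -0.10389752963202943, 'R': array([[-0.73587325,  0.6768971 ,  0.01734592],
       [ 0.35001098,  0.40218608, -0.8460134 ],
       [-0.57964031, -0.61648736, -0.53287939]]), 't': array([ 0.38363789, -0.13409798,  1.68872837])}
top {'mtx': array([[424.30049736,   0.        , 254.10586892],
       [  0.        , 424.30049736, 191.77749982],
       [  0.        ,   0.        ,   1.        ]]), 'k1': 0.03593592017852281, 'R': array([[-0.00451327, -0.9997005 ,  0.02405274],
       [-0.99616242,  0.00239226, -0.08749122],
       [ 0.08740747, -0.02435531, -0.99587487]]), 't': array([0.00669728, 0.55927173, 1.19664783])}
wrist {'mtx': array([[325.28754599,   0.        , 255.389572  ],
       [  0.        , 325.28754599, 188.96358831],
       [  0.        ,   0.        ,   1.        ]]), 'k1': -0.012909023112573874, 'R': array([[ 0.33612593, -0.94181475, -0.00208463],
       [-0.90967868, -0.32522852,  0.25828494],
       [-0.24393454, -0.08491992, -0.96606653]]), 't': array([-0.62365559, -0.033749  ,  0.37827816])}
```

View pics/top0.png

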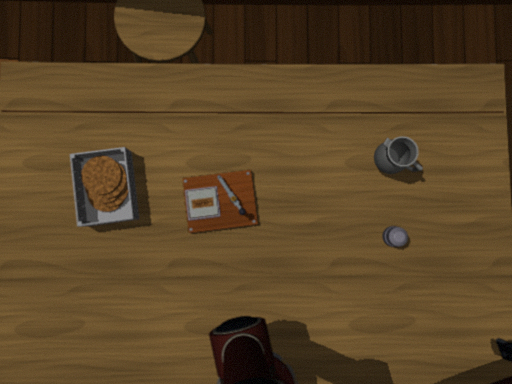

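View pics/scene0.png

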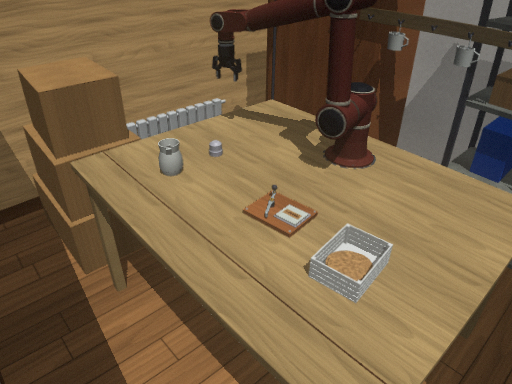

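View pics/wrist0.png

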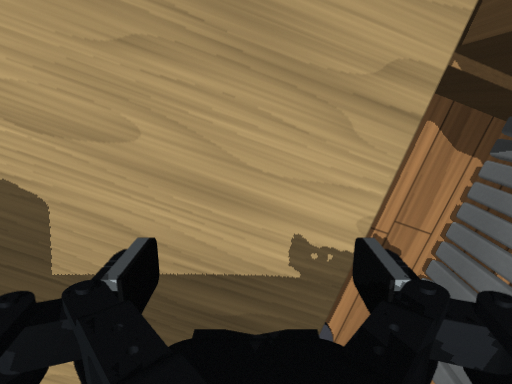

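```bash
cat > h.py <<'E'
import numpy as np, cv2
from station import ctrl
def und(ci,uv):
    K=ci['mtx'];d=np.array([ci['k1'],0,0,0,0.])
    return cv2.undistortPoints(np.array(uv,float).reshape(-1,1,2),K,d).reshape(-1,2)
def ray(ci,uv,z):
    R,t=ci['R'],ci['t'];C=-R.T@t
    out=[]
    for x,y in und(ci,uv):
        d=R.T@np.array([x,y,1]); out.append(C+d*(z-C[2])/d[2])
    return np.array(out)
def proj(ci,X):
    p,_=cv2.projectPoints(np.array(X,float).reshape(-1,1,3),cv2.Rodrigues(ci['R'])[0],ci['t'],ci['mtx'],np.array([ci['k1'],0,0,0,0.]))
    return p.reshape(-1,2)
E
python3 - <<'E'
from h import *
im=cv2.imread('pics/top0.png')
c=im[155:245,165:275]
cv2.imwrite('pics/topc0.png',cv2.resize(c,None,fx=6,fy=6,interpolation=cv2.INTER_CUBIC))
hsv=cv2.cvtColor(im,cv2.COLOR_BGR2HSV)
print(hsv[225,215],hsv[185,192],hsv[210,300])
m=cv2.inRange(hsv,(0,150,60),(12,255,255)); m[:150]=0;m[250:]=0;m[:,:160]=0;m[:,280:]=0
cs,_=cv2.findContours(m,0,2);k=max(cs,key=cv2.contourArea)
r=cv2.minAreaRect(k);print(r);b=cv2.boxPoints(r);print(b)
ci=ctrl.camera_info('top');P=ray(ci,b,0.018);print(P.round(4),P.mean(0))
print(np.linalg.norm(np.roll(P,-1,0)-P,axis=1))
E
```

```text
[ 12 208  87] [ 12 185  98] [ 19 148 100]
((219.65386962890625, 201.2307891845703), (54.947383880615234, 69.70751953125), 82.87498474121094)
[[181.66158 178.29233]
 [250.8308  169.64618]
 [257.64618 224.16925]
 [188.47694 232.8154 ]]
[[ 0.5994  0.2136  0.018 ]
 [ 0.6244  0.0138  0.018 ]
 [ 0.4664 -0.0052  0.018 ]
 [ 0.4427  0.1925  0.018 ]] [0.53323709 0.10370017 0.018     ]
[0.20129976 0.15917972 0.19910982 0.15813016]
```

View pics/topc0.png

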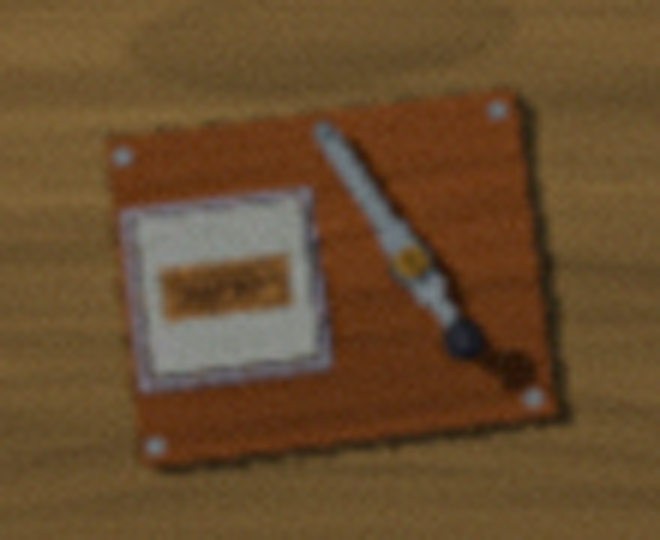

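Run:
```python
from h import *
ci=ctrl.camera_info('top')
f=lambda x,y:(x/6+165-.4,y/6+155-.4)
S=ray(ci,[f(411,263)],.046)[0];K=ray(ci,[f(465,338)],.065)[0];F=ray(ci,[f(323,130)],.040)[0]
yaw=.123;c,s=np.cos(yaw),np.sin(yaw)
piv=np.array([.5332,.1037])+np.array([.04*s,-.04*c])
print(S,K,F,'pred piv',piv)
for a,b in((F,K),(F,S),(S,K)):
    d=(a-b)[:2];print(np.linalg.norm(d),np.arctan2(d[1],d[0])-yaw-.571)
print(np.linalg.norm(piv-K[:2]),np.arctan2(*(piv-K[:2])[::-1])-yaw-.571)
```

```text
[0.53870417 0.06461381 0.046     ] [0.50257022 0.0392451  0.065     ] [0.60244423 0.10640853 0.04      ] pred piv [0.5381076 0.0640022]
0.12035673002524738 -0.10198251920293266
0.0762206952502519 -0.11362420340144497
0.044150117199149075 -0.0818834340472645
0.04331072722481564 -0.08552629666188039
```

```bash
cat >> h.py <<'E'
from scipy.spatial.transform import Rotation as Ro
def rep(o=None):
    o=o or ctrl.get_obs();R=Ro.from_rotvec(o['tool_rot']).as_matrix()
    print('t',round(o['t'],3),'p',(o['tool_pos']*1e3).round(2),'phi',round(np.arctan2(R[1,0],R[0,0]),4),'zax',R[:,2].round(4),'F',o['contact_force'].round(2),'T',o['wrist_torque'].round(3),'op',round(o['opening']*1e3,2),'q6',round(o['q'][5],3))
    return o,R
def to(p,phi):
    o,R=rep();d=R.T@(np.array(p)-o['tool_pos'])
    x=np.array([np.cos(phi),np.sin(phi),0]);z=np.array([0,0,-1.]);Rt=np.stack([x,np.cross(z,x),z],1)
    print('shift cm',(d*100).round(2),'turn',Ro.from_matrix(R.T@Rt).as_rotvec().round(4))
E
python3 -c "
from h import *
to((.5015,.039,.2),.594)"
```

```text
t 0.15 p [ 209.98 -588.17  241.33] phi 0.3428 zax [-4.0e-04  1.6e-03 -1.0e+00] F [ 0.44  0.23 -0.53] T [-0.042  0.03   0.009] op 84.99 q6 -0.119
shift cm [ 48.54 -49.26   4.22] turn [-0.0016 -0.0004 -0.2512]
```

>>> send_rows([
  {"tx": 4.3, "ty": -4.4},
  {"tx": 4.3, "ty": -4.4},
  {"tx": 4.3, "ty": -4.4},
  {"tx": 4.3, "ty": -4.4},
  {"tx": 4.3, "ty": -4.4},
])

```text
invalid input at $.series[0]: expected keys tx, ty, tz, wx, wy, wz, jaw
```

>>> send_rows([
  {"tx": 4.3, "ty": -4.4},
  {"tx": 4.3, "ty": -4.4},
  {"tx": 4.3, "ty": -4.4},
  {"tx": 4.3, "ty": -4.4},
  {"tx": 4.3, "ty": -4.4},
])

```text
invalid input at $.series[0]: expected keys tx, ty, tz, wx, wy, wz, jaw
```

```bash
python3 -c "
from h import *
to((.5015,.039,.2),.594)"
```

```text
t 0.15 p [ 209.98 -588.17  241.33] phi 0.3428 zax [-4.0e-04  1.6e-03 -1.0e+00] F [ 0.44  0.23 -0.53] T [-0.042  0.03   0.009] op 84.99 q6 -0.119
shift cm [ 48.54 -49.26   4.22] turn [-0.0016 -0.0004 -0.2512]
```

>>> send_rows([
  {"tx": 4.3, "ty": -4.4, "tz": 0, "wx": 0, "wy": 0, "wz": 0, "jaw": 0},
  {"tx": 4.3, "ty": -4.4, "tz": 0, "wx": 0, "wy": 0, "wz": 0, "jaw": 0},
  {"tx": 4.3, "ty": -4.4, "tz": 0, "wx": 0, "wy": 0, "wz": 0, "jaw": 0},
  {"tx": 4.3, "ty": -4.4, "tz": 0, "wx": 0, "wy": 0, "wz": 0, "jaw": 0},
  {"tx": 4.3, "ty": -4.4, "tz": 0, "wx": 0, "wy": 0, "wz": 0, "jaw": 0},
], squeeze=20)

```text
t: 0.78
tool_pos: [0.3392, -0.3053, 0.2391]
tool_rot: [-3.092, -0.523, -0.0]
contact_force: [0.4, 0.9, 1.0]
opening: 0.0856
```

>>> send_rows([
  {"tx": 4.3, "ty": -4.4, "tz": 0, "wx": 0, "wy": 0, "wz": 0, "jaw": 0},
  {"tx": 4.3, "ty": -4.4, "tz": 0, "wx": 0, "wy": 0, "wz": 0, "jaw": 0},
  {"tx": 4.3, "ty": -4.4, "tz": 0, "wx": 0, "wy": 0, "wz": 0, "jaw": 0},
  {"tx": 4.3, "ty": -4.4, "tz": 0, "wx": 0, "wy": 0, "wz": 0, "jaw": 0},
  {"tx": 4.3, "ty": -4.4, "tz": 0, "wx": 0, "wy": 0, "wz": 0, "jaw": 0},
])

```text
t: 1.4
tool_pos: [0.47, -0.0213, 0.2401]
tool_rot: [-3.094, -0.521, -0.005]
contact_force: [0.9, -0.8, 1.2]
opening: 0.0853
```

```bash
python3 -c "
from h import *
to((.5015,.039,.2),.594)"
```

```text
t 1.4 p [469.96 -21.27 240.15] phi 0.3334 zax [ 0.0023  0.0042 -1.    ] F [ 0.89 -0.79  1.15] T [-0.054 -0.107 -0.026] op 85.32 q6 1.031
shift cm [ 4.94 -4.65  4.05] turn [-0.0027 -0.0039 -0.2606]
```

>>> send_rows([
  {"tx": 2.5, "ty": -2.3, "tz": 0, "wx": 0, "wy": 0, "wz": -0.13, "jaw": 0},
  {"tx": 2.0, "ty": -2.6, "tz": 0, "wx": 0, "wy": 0, "wz": -0.13, "jaw": 0},
  {"tx": 0, "ty": 0, "tz": 0, "wx": 0, "wy": 0, "wz": 0, "jaw": 0},
])

```text
t: 1.78
tool_pos: [0.4927, 0.0469, 0.2394]
tool_rot: [-2.993, -0.94, -0.003]
contact_force: [-0.7, 0.4, 0.2]
opening: 0.0855
```

```bash
python3 -c "
from h import *
ci=ctrl.camera_info('wrist');im=ctrl.get_image('wrist')[:,:,::-1];cv2.imwrite('pics/w1.png',im)
import pickle;pickle.dump(ci,open('w1.pkl','wb'))
o,_=rep();print('cam',-ci['R'].T@ci['t']-o['tool_pos'])
to((.5015,.039,.2),.594)
S=[]
for i in range(4): ctrl.get_image('top');S.append(ctrl.get_obs()['contact_force'])
print(np.array(S).round(2))
"
```

```text
t 1.825 p [492.56  45.99 239.38] phi 0.6066 zax [ 6.0e-04  4.1e-03 -1.0e+00] F [ 0.22 -0.16  0.24] T [-0.003  0.014  0.032] op 85.33 q6 0.904
cam [0.0533006  0.03785979 0.13194246]
t 1.825 p [492.56  45.99 239.38] phi 0.6066 zax [ 6.0e-04  4.1e-03 -1.0e+00] F [ 0.22 -0.16  0.24] T [-0.003  0.014  0.032] op 85.33 q6 0.904
shift cm [0.33 1.1  3.94] turn [-0.0031 -0.0028  0.0126]
[[-0.09 -0.12 -0.85]
 [-1.08 -0.03  0.55]
 [-0.05  0.43 -0.61]
 [ 0.38 -0.52 -0.01]]
```

View pics/w1.png

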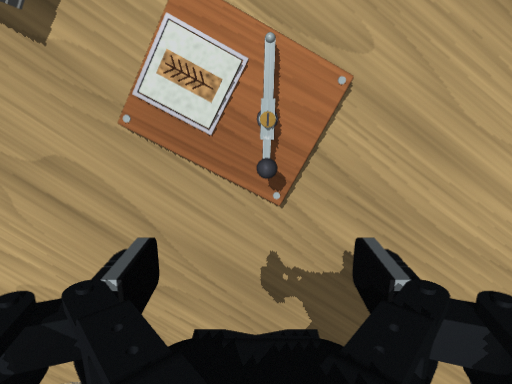

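>>> send_rows([
  {"tx": 0.3, "ty": 1.0, "tz": 4, "wx": 0, "wy": 0, "wz": 0.012, "jaw": 0},
  {"tx": 0, "ty": 0, "tz": 5, "wx": 0, "wy": 0, "wz": 0, "jaw": 0},
  {"tx": 0, "ty": 0, "tz": 1.5, "wx": 0, "wy": 0, "wz": 0, "jaw": 0},
  {"tx": 0, "ty": 0, "tz": 0, "wx": 0, "wy": 0, "wz": 0, "jaw": 0},
])

```text
t: 2.52
tool_pos: [0.5029, 0.0342, 0.1354]
tool_rot: [-3.008, -0.903, -0.013]
contact_force: [-0.3, 0.5, -0.1]
opening: 0.0852
```

```bash
python3 -c "
from h import *
ci=ctrl.camera_info('wrist');im=ctrl.get_image('wrist')[:,:,::-1];cv2.imwrite('pics/w2.png',im)
import pickle;pickle.dump(ci,open('w2.pkl','wb'))
to((.5015,.039,.13),.594)
"
```

```text
t 2.575 p [503.29  34.24 136.21] phi 0.5834 zax [ 0.0088  0.0029 -1.    ] F [ 0.31  0.27 -0.23] T [-0.019  0.029  0.044] op 85.15 q6 0.905
shift cm [ 0.11 -0.5   0.62] turn [ 0.0024 -0.0089 -0.0106]
```

View pics/w2.png

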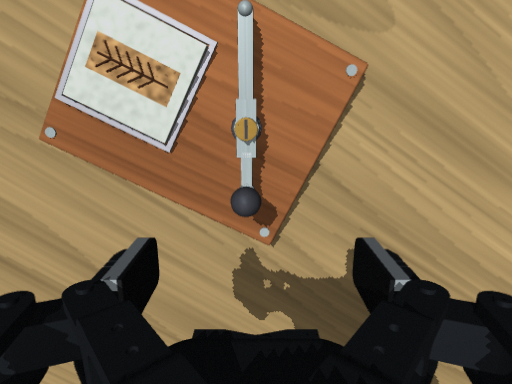

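```bash
cat >> h.py <<'E'
import pickle
def ball(im):
    g=im.max(axis=2).copy(); m=(g<75).astype(np.uint8); m[230:]=0
    m=cv2.morphologyEx(m,cv2.MORPH_OPEN,np.ones((5,5)))
    best=None
    for c in cv2.findContours(m,0,2)[0]:
        (x,y),r=cv2.minEnclosingCircle(c);a=cv2.contourArea(c)
        if r>4: print('  blob',round(x,1),round(y,1),round(r,1),round(a/(np.pi*r*r),2))
def tri(cs,ps):
    A=np.zeros((3,3));b=np.zeros(3)
    for ci,p in zip(cs,ps):
        x,y=und(ci,[p])[0];d=ci['R'].T@np.array([x,y,1]);d/=np.linalg.norm(d);C=-ci['R'].T@ci['t'];M=np.eye(3)-np.outer(d,d);A+=M;b+=M@C
    return np.linalg.solve(A,b)
E
python3 - <<'E'
from h import *
for n in('w1','w2'): ball(cv2.imread(f'pics/{n}.png'))
cs=[pickle.load(open(f'{n}.pkl','rb')) for n in('w1','w2')]
for a in([(266.5,168),(246,201.5)],[(267,120),(246.5,129)],[(270.3,37),(245.5,7.5)]): print(tri(cs,a).round(4), ray(cs[1],[a[1]],.06))
E
```

```text
blob 271.7 172.7 16.8 0.48
  blob 12.5 2.0 4.9 0.55
  blob 246.1 201.7 15.8 0.89
[0.5019 0.0414 0.0645] [[0.50070168 0.04055639 0.06      ]]
[0.5383 0.0655 0.0272] [[0.54081284 0.06623484 0.06      ]]
[0.6024 0.1076 0.0417] [[0.59865589 0.10454506 0.06      ]]
```

Run:
```python
from h import *
cs=[pickle.load(open(f'{n}.pkl','rb')) for n in('w1','w2')]+[ctrl.camera_info('top')]
f=lambda x,y:(x/6+165-.4,y/6+155-.4)
B=[(266.5,168),(246,201.5),f(465,338)];S=[(267,120),(246.5,129),f(411,263)];F=[(270.3,37),(245.5,7.5),f(323,130)]
for c,b,s,ft in zip(cs,B,S,F):
    s=ray(c,[s],.046)[0];ft=ray(c,[ft],.0415)[0]
    print(s.round(4),ft.round(4),np.linalg.norm((s-ft)[:2]),[(z,round(np.linalg.norm((ray(c,[b],z/1e3)[0]-s)[:2])*1e3,1),ray(c,[b],z/1e3)[0][:2].round(4)) for z in(56,63,70)])
```

```text
[0.5386 0.0663 0.046 ] [0.6024 0.1076 0.0415] 0.07603564111951908 [(56, np.float64(45.9), array([0.5007, 0.0404])), (63, np.float64(44.5), array([0.5017, 0.0413])), (70, np.float64(43.1), array([0.5027, 0.0423]))]
[0.5398 0.066  0.046 ] [0.6024 0.1076 0.0415] 0.07524085662935899 [(56, np.float64(47.8), array([0.4996, 0.04  ])), (63, np.float64(45.7), array([0.5015, 0.041 ])), (70, np.float64(43.6), array([0.5034, 0.042 ]))]
[0.5387 0.0646 0.046 ] [0.6023 0.1063 0.0415] 0.07601481920892517 [(56, np.float64(43.8), array([0.503 , 0.0393])), (63, np.float64(44.1), array([0.5027, 0.0393])), (70, np.float64(44.3), array([0.5024, 0.0392]))]
```

```bash
python3 -c "
from h import *
to((.502,.041,.085),.585)
"
```

```text
t 2.575 p [503.29  34.24 136.21] phi 0.5834 zax [ 0.0088  0.0029 -1.    ] F [ 0.31  0.27 -0.23] T [-0.019  0.029  0.044] op 85.15 q6 0.905
shift cm [ 0.22 -0.65  5.12] turn [ 0.0024 -0.0089 -0.0016]
```

>>> send_rows([
  {"tx": 0.2, "ty": -0.65, "tz": 2, "wx": 0.002, "wy": -0.009, "wz": 0, "jaw": 0.4},
  {"tx": 0, "ty": 0, "tz": 2, "wx": 0, "wy": 0, "wz": 0, "jaw": 0.4},
  {"tx": 0, "ty": 0, "tz": 1, "wx": 0, "wy": 0, "wz": 0, "jaw": 0.4},
  {"tx": 0, "ty": 0, "tz": 0, "wx": 0, "wy": 0, "wz": 0, "jaw": 0.4},
])

```text
t: 3.08
tool_pos: [0.5048, 0.0418, 0.0884]
tool_rot: [3.006, 0.903, 0.012]
contact_force: [0.6, -0.6, 0.2]
opening: 0.0516
```

```bash
python3 -c "
from h import *
to((.502,.041,.056),.585)
ci=ctrl.camera_info('wrist');im=ctrl.get_image('wrist')[:,:,::-1];cv2.imwrite('pics/w3.png',im)
for i in range(3): ctrl.get_image('wrist'); to((.502,.041,.056),.585)
"
```

```text
t 3.075 p [504.82  41.75  88.44] phi 0.5835 zax [ 8.e-03 -9.e-04 -1.e+00] F [ 0.57 -0.64  0.2 ] T [ 0.033  0.043 -0.015] op 51.6 q6 0.923
shift cm [-0.3  -0.11  3.24] turn [ 0.0052 -0.0061 -0.0015]
t 3.175 p [505.56  41.59  89.56] phi 0.5834 zax [ 0.01   -0.0011 -0.9999] F [-0.2   0.02 -0.06] T [-0.035 -0.001  0.011] op 51.22 q6 0.923
shift cm [-0.36 -0.17  3.35] turn [ 0.0064 -0.0077 -0.0016]
t 3.225 p [505.75  41.5   89.84] phi 0.5833 zax [ 0.0105 -0.0011 -0.9999] F [-0.16 -1.26 -0.23] T [ 0.009  0.014 -0.02 ] op 51.48 q6 0.923
shift cm [-0.37 -0.19  3.38] turn [ 0.0067 -0.0081 -0.0017]
t 3.275 p [505.83  41.45  89.94] phi 0.5833 zax [ 0.0108 -0.0012 -0.9999] F [-0.3   1.03 -0.16] T [-0.016  0.007 -0.04 ] op 51.62 q6 0.923
shift cm [-0.37 -0.2   3.39] turn [ 0.0069 -0.0084 -0.0018]
```

View pics/w3.png

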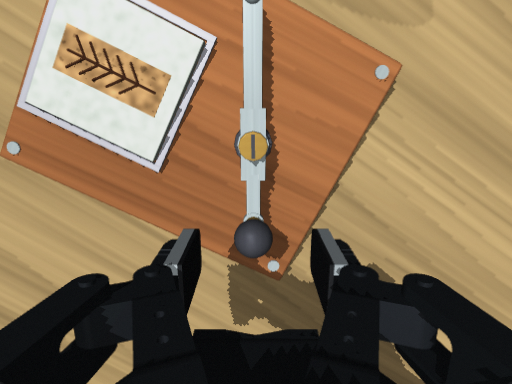

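>>> send_rows([
  {"tx": -0.35, "ty": -0.2, "tz": 1, "wx": 0.006, "wy": -0.008, "wz": 0, "jaw": 0.4},
  {"tx": 0, "ty": 0, "tz": 1.2, "wx": 0, "wy": 0, "wz": 0, "jaw": 0.4},
  {"tx": 0, "ty": 0, "tz": 0.8, "wx": 0, "wy": 0, "wz": 0, "jaw": 0.4},
])

```text
t: 3.65
tool_pos: [0.5026, 0.041, 0.0595]
tool_rot: [3.008, 0.902, 0.004]
contact_force: [-0.2, 0.1, -0.1]
opening: 0.0512
```

```bash
python3 -c "
from h import *
ci=ctrl.camera_info('wrist');im=ctrl.get_image('wrist')[:,:,::-1];cv2.imwrite('pics/w4.png',im)
for i in range(5): ctrl.get_image('wrist'); to((.502,.041,.056),.585)
"
```

```text
t 3.75 p [501.91  41.06  58.94] phi 0.583 zax [ 1.e-03 -6.e-04 -1.e+00] F [-0.24  0.45 -0.27] T [ 0.003 -0.012  0.023] op 51.44 q6 0.922
shift cm [0.   0.01 0.29] turn [ 0.001  -0.0005 -0.002 ]
t 3.8 p [502.44  41.06  59.69] phi 0.5831 zax [ 2.2e-03 -7.0e-04 -1.0e+00] F [0.15 0.46 0.22] T [-0.039 -0.015 -0.055] op 51.27 q6 0.922
shift cm [-0.04 -0.02  0.37] turn [ 0.0018 -0.0015 -0.0019]
t 3.85 p [502.93  41.03  60.3 ] phi 0.5831 zax [ 3.4e-03 -8.0e-04 -1.0e+00] F [-0.18  0.53 -0.82] T [-0.011 -0.008  0.011] op 51.14 q6 0.922
shift cm [-0.08 -0.05  0.43] turn [ 0.0025 -0.0024 -0.0019]
t 3.9 p [503.25  41.01  60.73] phi 0.5831 zax [ 4.2e-03 -8.0e-04 -1.0e+00] F [ 0.54 -0.25  0.93] T [-0.021  0.015 -0.003] op 51.15 q6 0.922
shift cm [-0.11 -0.07  0.47] turn [ 0.003  -0.0031 -0.0019]
t 3.95 p [503.44  41.02  60.99] phi 0.5831 zax [ 4.7e-03 -8.0e-04 -1.0e+00] F [ 0.41 -0.87 -0.05] T [-0.033  0.038 -0.011] op 51.45 q6 0.922
shift cm [-0.12 -0.08  0.5 ] turn [ 0.0033 -0.0035 -0.0019]
```

View pics/w4.png

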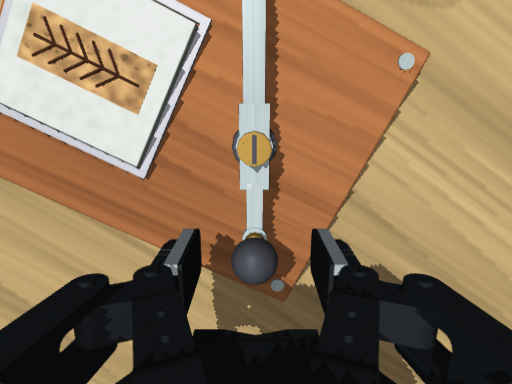

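>>> send_rows([
  {"tx": -0.1, "ty": -0.05, "tz": 0.5, "wx": 0.003, "wy": -0.004, "wz": 0, "jaw": 0.4},
  {"tx": 0, "ty": 0, "tz": 0.05, "wx": 0, "wy": 0, "wz": 0, "jaw": 0.4},
  {"tx": 0, "ty": 0, "tz": 0, "wx": 0, "wy": 0, "wz": 0, "jaw": 0.4},
  {"tx": 0, "ty": 0, "tz": 0, "wx": 0, "wy": 0, "wz": 0, "jaw": 0.4},
])

```text
t: 4.45
tool_pos: [0.5029, 0.0408, 0.0559]
tool_rot: [3.008, 0.903, 0.001]
contact_force: [-0.2, -0.4, -0.3]
opening: 0.0511
```

```bash
python3 -c "
from h import *
for i in range(3): ctrl.get_image('wrist'); to((.502,.041,.056),.585)
"
```

```text
t 4.5 p [502.95  40.85  55.98] phi 0.5831 zax [ 1.e-03 -6.e-04 -1.e+00] F [-0.11 -0.55  0.65] T [-0.021 -0.004 -0.045] op 51.15 q6 0.922
shift cm [-0.07 -0.07 -0.  ] turn [ 0.0011 -0.0005 -0.0019]
t 4.55 p [502.93  40.82  55.95] phi 0.5831 zax [ 1.e-03 -6.e-04 -1.e+00] F [-0.35  0.27 -0.23] T [-0.035  0.038 -0.004] op 51.1 q6 0.922
shift cm [-0.07 -0.07 -0.  ] turn [ 0.0011 -0.0005 -0.0019]
t 4.6 p [502.93  40.84  55.96] phi 0.5831 zax [ 1.e-03 -6.e-04 -1.e+00] F [ 0.63 -0.26  0.02] T [-0.036 -0.041 -0.02 ] op 51.3 q6 0.922
shift cm [-0.07 -0.06 -0.  ] turn [ 0.001  -0.0005 -0.0019]
```

Steady. Close on the ball.

>>> send_rows([
  {"tx": 0, "ty": 0, "tz": 0, "wx": 0, "wy": 0, "wz": 0, "jaw": 0.7},
  {"tx": 0, "ty": 0, "tz": 0, "wx": 0, "wy": 0, "wz": 0, "jaw": 0.9},
  {"tx": 0, "ty": 0, "tz": 0, "wx": 0, "wy": 0, "wz": 0, "jaw": 1},
  {"tx": 0, "ty": 0, "tz": 0, "wx": 0, "wy": 0, "wz": 0, "jaw": 1},
], squeeze=25)

```text
t: 5.1
tool_pos: [0.5028, 0.0408, 0.056]
tool_rot: [3.008, 0.903, 0.001]
contact_force: [-0.1, -0.9, -0.3]
opening: 0.018
```

```bash
cat >> h.py <<'E'
def avg(n=6):
    F=[];T=[]
    for i in range(n):
        ctrl.get_image('top');o=ctrl.get_obs();F.append(o['contact_force']);T.append(o['wrist_torque'])
    print('AVG F',np.mean(F,0).round(2),'T',np.mean(T,0).round(3)); rep()
E
python3 -c "
from h import *
im=ctrl.get_image('wrist')[:,:,::-1];cv2.imwrite('pics/w5.png',im)
avg()
"
```

```text
AVG F [-0.54  0.32  0.07] T [-0.048  0.029  0.009]
t 5.45 p [502.85  40.84  56.02] phi 0.5833 zax [ 8.e-04 -7.e-04 -1.e+00] F [-0.46  0.1   0.09] T [-0.016  0.057  0.048] op 18.11 q6 0.922
```

View pics/w5.png

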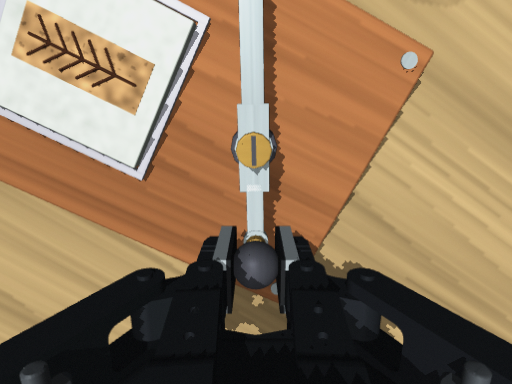

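>>> send_rows([
  {"tx": 0, "ty": 0, "tz": 0.2, "wx": 0, "wy": 0, "wz": 0, "jaw": 1},
  {"tx": 0, "ty": 0, "tz": 0, "wx": 0, "wy": 0, "wz": 0, "jaw": 1},
  {"tx": 0, "ty": 0, "tz": 0, "wx": 0, "wy": 0, "wz": 0, "jaw": 1},
])

```text
t: 5.82
tool_pos: [0.5028, 0.0409, 0.0537]
tool_rot: [3.008, 0.903, 0.001]
contact_force: [-0.2, 0.4, 0.2]
opening: 0.018
```

```bash
python3 -c "
from h import *
avg(4)
"
```

```text
AVG F [ 0.05 -0.14 -0.62] T [ 0.002 -0.02   0.046]
t 6.025 p [502.85  40.86  53.81] phi 0.5833 zax [ 9.e-04 -6.e-04 -1.e+00] F [ 0.    0.41 -1.  ] T [-0.002 -0.029 -0.005] op 17.87 q6 0.922
```

>>> send_rows([
  {"tx": 0, "ty": 0, "tz": 0.15, "wx": 0, "wy": 0, "wz": 0, "jaw": 1},
  {"tx": 0, "ty": 0, "tz": 0, "wx": 0, "wy": 0, "wz": 0, "jaw": 1},
  {"tx": 0, "ty": 0, "tz": 0, "wx": 0, "wy": 0, "wz": 0, "jaw": 1},
])

```text
t: 6.4
tool_pos: [0.5028, 0.0409, 0.0522]
tool_rot: [3.008, 0.903, 0.001]
contact_force: [-0.1, 0.7, -0.0]
opening: 0.018
```

```bash
python3 -c "
from h import *
avg(4)
"
```

```text
AVG F [-0.   -0.04 -0.51] T [ 0.014 -0.037  0.03 ]
t 6.6 p [502.84  40.9   52.22] phi 0.5833 zax [ 9.e-04 -5.e-04 -1.e+00] F [ 0.1   0.23 -0.75] T [-0.03  -0.044  0.014] op 17.82 q6 0.921
```

>>> send_rows([
  {"tx": 0, "ty": 0, "tz": 0.15, "wx": 0, "wy": 0, "wz": 0, "jaw": 1},
  {"tx": 0, "ty": 0, "tz": 0, "wx": 0, "wy": 0, "wz": 0, "jaw": 1},
  {"tx": 0, "ty": 0, "tz": 0, "wx": 0, "wy": 0, "wz": 0, "jaw": 1},
])

```text
t: 6.98
tool_pos: [0.5028, 0.0408, 0.0512]
tool_rot: [3.008, 0.903, 0.0]
contact_force: [-0.9, -1.6, 2.0]
opening: 0.0178
```

```bash
python3 -c "
from h import *
cv2.imwrite('pics/w6.png',ctrl.get_image('wrist')[:,:,::-1])
avg(4)
"
```

```text
AVG F [-0.84 -0.04  1.89] T [-0.013  0.202  0.038]
t 7.225 p [502.8   40.8   51.11] phi 0.5834 zax [ 4.e-04 -8.e-04 -1.e+00] F [-1.27  0.11  2.16] T [0.008 0.244 0.053] op 18.05 q6 0.921
```

View pics/w6.png

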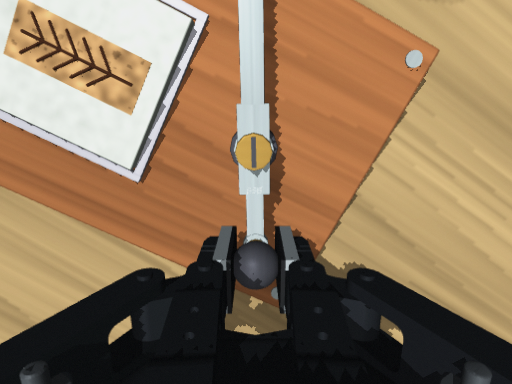

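>>> send_rows([
  {"tx": 0, "ty": 0, "tz": 0.15, "wx": 0, "wy": 0, "wz": 0, "jaw": 1},
])

```text
t: 7.35
tool_pos: [0.5026, 0.0406, 0.0498]
tool_rot: [3.008, 0.903, -0.001]
contact_force: [-4.9, -1.3, 5.7]
opening: 0.0184
```

```bash
python3 -c "
from h import *
avg(3);avg(3)
"
```

```text
AVG F [-3.3  -1.39  6.34] T [-0.129  0.581  0.055]
t 7.5 p [502.57  40.58  49.84] phi 0.5835 zax [-7.0e-04 -1.3e-03 -1.0e+00] F [-3.43 -0.99  5.93] T [-0.107  0.645  0.046] op 17.98 q6 0.922
AVG F [-3.63 -1.12  5.87] T [-0.134  0.606  0.05 ]
t 7.65 p [502.56  40.6   49.88] phi 0.5836 zax [-7.0e-04 -1.3e-03 -1.0e+00] F [-3.72 -0.71  5.38] T [-0.13   0.57   0.043] op 17.98 q6 0.921
```

>>> send_rows([
  {"tx": -0.08, "ty": 0, "tz": 0.06, "wx": 0, "wy": 0, "wz": 0, "jaw": 1},
])

```text
t: 7.78
tool_pos: [0.5024, 0.0404, 0.0498]
tool_rot: [3.008, 0.903, 0.0]
contact_force: [-0.0, 1.6, 3.7]
opening: 0.0181
```

```bash
python3 -c "
from h import *
cv2.imwrite('pics/s1.png',ctrl.get_image('scene')[:,:,::-1])
avg(5)
"
```

```text
AVG F [-1.33  2.13  4.92] T [0.268 0.179 0.045]
t 8.075 p [502.32  40.34  49.61] phi 0.5835 zax [ 3.e-04 -9.e-04 -1.e+00] F [-0.68  1.83  5.06] T [0.292 0.106 0.062] op 18.06 q6 0.921
```

>>> send_rows([
  {"tx": -0.05, "ty": 0, "tz": 0.14, "wx": 0, "wy": 0, "wz": 0, "jaw": 1},
])

```text
t: 8.2
tool_pos: [0.5022, 0.0401, 0.0487]
tool_rot: [3.008, 0.904, 0.001]
contact_force: [-2.5, 1.4, 6.9]
opening: 0.0179
```

```bash
python3 -c "
from h import *
cv2.imwrite('pics/s1.png',ctrl.get_image('scene')[:,:,::-1])
avg(5)
"
```

```text
AVG F [-2.62  1.54  7.49] T [0.207 0.363 0.087]
t 8.5 p [502.21  40.06  48.74] phi 0.5835 zax [ 7.e-04 -9.e-04 -1.e+00] F [-2.11  0.55  7.26] T [0.245 0.374 0.069] op 17.97 q6 0.92
```

```bash
python3 -c "
from h import *
cv2.imwrite('pics/w7.png',ctrl.get_image('wrist')[:,:,::-1])
im=cv2.imread('pics/s1.png')[170:250,230:330];cv2.imwrite('pics/s1c.png',cv2.resize(im,None,fx=7,fy=7,interpolation=2))
"
```

```text
(no output)
```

View pics/w7.png

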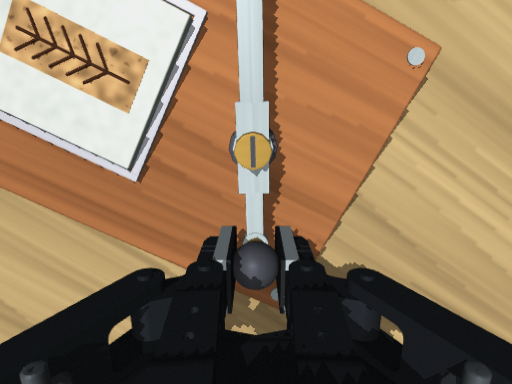

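View pics/s1c.png

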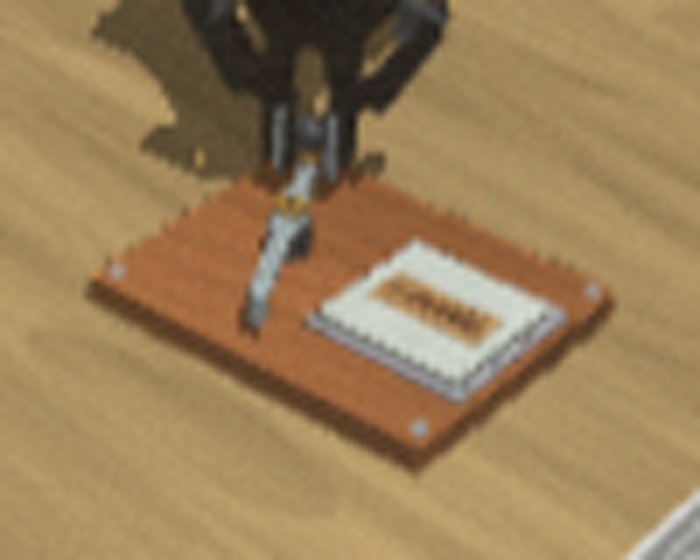

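>>> send_rows([
  {"tx": 0.01, "ty": 0.36, "tz": 0.05, "wx": 0, "wy": 0, "wz": -0.08, "jaw": 1},
  {"tx": 0.01, "ty": 0.36, "tz": 0.04, "wx": 0, "wy": 0, "wz": -0.08, "jaw": 1},
  {"tx": 0.01, "ty": 0.36, "tz": 0.04, "wx": 0, "wy": 0, "wz": -0.08, "jaw": 1},
])

```text
t: 8.93
tool_pos: [0.5099, 0.0316, 0.0489]
tool_rot: [2.872, 1.269, 0.001]
contact_force: [-3.0, 1.5, 7.3]
opening: 0.0178
```

```bash
cat >> h.py <<'E'
PIV=np.array([.5388,.0653])
def st(n=4,name=None):
    F=[]
    for i in range(n):
        im=ctrl.get_image('wrist')
        if name and i==0: cv2.imwrite(f'pics/{name}.png',im[:,:,::-1])
        F.append(ctrl.get_obs()['contact_force'])
    F=np.mean(F,0);o,R=rep();r=PIV-o['tool_pos'][:2];a=np.arctan2(r[1],r[0])
    x=np.array([np.cos(a),np.sin(a)]);y=np.array([x[1],-x[0]])
    print('Fz %.2f Fax %.2f Ftan(tool y) %.2f  radius %.2f ang %.4f swivel %.3f'%(F[2],F[:2]@x,F[:2]@y,1e3*np.linalg.norm(r),a,a-.123-.571), 'Feff %.2f'%(F[2]+F[:2]@x*.45))
E
python3 -c "
from h import *
st(4,'w8')
"
```

```text
t 9.125 p [510.06  31.49  48.99] phi 0.8294 zax [ 0.002  -0.0017 -1.    ] F [-1.6   0.58  5.59] T [0.109 0.24  0.1  ] op 18.07 q6 0.659
Fz 6.14 Fax -0.82 Ftan(tool y) -1.95  radius 44.37 ang 0.8663 swivel 0.172 Feff 5.77
```

>>> send_rows([
  {"tx": -0.03, "ty": 0.0, "tz": 0.12, "wx": 0, "wy": 0, "wz": -0.02, "jaw": 1},
])

```text
t: 9.25
tool_pos: [0.5103, 0.0311, 0.0484]
tool_rot: [2.859, 1.294, 0.002]
contact_force: [-3.1, 0.5, 8.0]
opening: 0.0183
```

```bash
python3 -c "
from h import *
st(5,'w9')
"
```

```text
t 9.5 p [510.42  31.07  48.56] phi 0.8496 zax [ 0.0029 -0.0023 -1.    ] F [-3.09  0.53  7.62] T [0.094 0.321 0.088] op 18.22 q6 0.638
Fz 7.30 Fax -0.82 Ftan(tool y) -2.29  radius 44.47 ang 0.8787 swivel 0.185 Feff 6.93
```

View pics/w9.png

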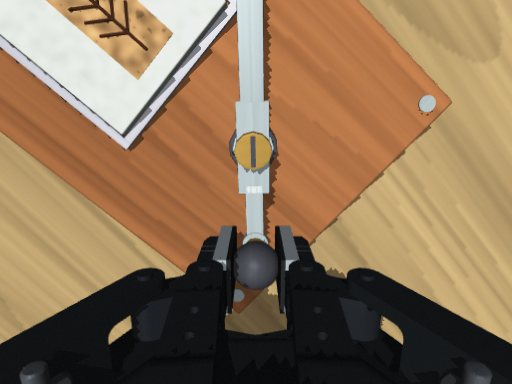

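>>> send_rows([
  {"tx": -0.01, "ty": 0.36, "tz": 0.07, "wx": 0, "wy": 0, "wz": -0.08, "jaw": 1},
  {"tx": 0.0, "ty": 0.36, "tz": 0.07, "wx": 0, "wy": 0, "wz": -0.08, "jaw": 1},
])

```text
t: 9.75
tool_pos: [0.5167, 0.0265, 0.0484]
tool_rot: [2.742, 1.525, 0.004]
contact_force: [-2.4, 1.1, 7.9]
opening: 0.0183
```

```bash
python3 -c "
from h import *
st(5,'w10')
"
```

```text
t 10.0 p [516.96  26.42  48.56] phi 1.0124 zax [ 0.0047 -0.0024 -1.    ] F [-1.27  1.84  6.93] T [0.235 0.256 0.177] op 17.64 q6 0.468
Fz 7.52 Fax 0.21 Ftan(tool y) -2.54  radius 44.60 ang 1.0591 swivel 0.365 Feff 7.61
```

>>> send_rows([
  {"tx": 0.0, "ty": 0.36, "tz": 0.08, "wx": 0, "wy": 0, "wz": -0.09, "jaw": 1},
  {"tx": 0.01, "ty": 0.36, "tz": 0.07, "wx": 0, "wy": 0, "wz": -0.09, "jaw": 1},
])

```text
t: 10.25
tool_pos: [0.5242, 0.023, 0.0484]
tool_rot: [2.59, 1.769, 0.006]
contact_force: [-1.0, 2.3, 7.8]
opening: 0.0181
```

```bash
python3 -c "
from h import *
st(5,'w11')
"
```

```text
t 10.5 p [524.43  22.93  48.53] phi 1.1954 zax [ 0.0068 -0.0027 -1.    ] F [-0.95  1.71  6.91] T [0.22  0.21  0.141] op 17.9 q6 0.279
Fz 6.90 Fax 0.92 Ftan(tool y) -2.05  radius 44.74 ang 1.2439 swivel 0.550 Feff 7.32
```

View pics/w11.png

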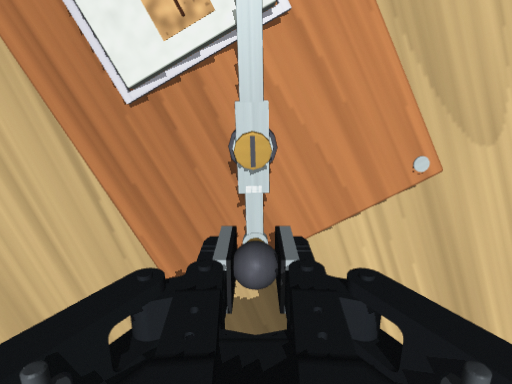

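>>> send_rows([
  {"tx": 0.02, "ty": 0.3, "tz": 0.08, "wx": 0, "wy": 0, "wz": -0.08, "jaw": 1},
  {"tx": 0.01, "ty": 0.22, "tz": 0.07, "wx": 0, "wy": 0, "wz": -0.07, "jaw": 1},
])

```text
t: 10.75
tool_pos: [0.5306, 0.0212, 0.0485]
tool_rot: [2.446, 1.958, 0.008]
contact_force: [-0.7, 1.3, 6.8]
opening: 0.0181
```

```bash
python3 -c "
from h import *
st(4,'w12')
a=ctrl.get_image('top')[:,:,::-1];cv2.imwrite('pics/t12.png',cv2.resize(a[155:245,165:275],None,fx=6,fy=6,interpolation=2))
"
```

```text
t 10.95 p [530.84  21.2   48.62] phi 1.348 zax [ 0.0095 -0.0035 -0.9999] F [0.03 0.33 6.56] T [0.186 0.098 0.066] op 18.03 q6 0.125
Fz 6.87 Fax 0.70 Ftan(tool y) -0.77  radius 44.81 ang 1.3921 swivel 0.698 Feff 7.19
```

View pics/t12.png

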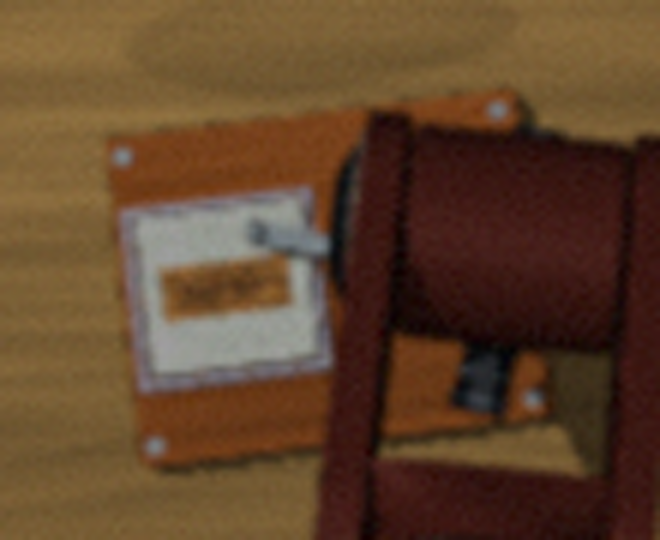

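View pics/w12.png

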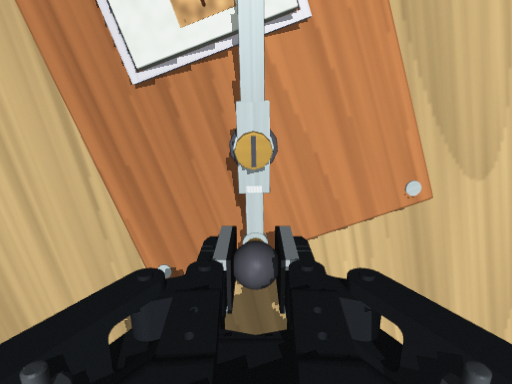

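```bash
python3 -c "
from h import *
ci=ctrl.camera_info('top')
for p in ((258,232),(262,234)):
  F=ray(ci,[(p[0]/6+164.6,p[1]/6+154.6)],.044)[0];d=F[:2]-np.array([.5387,.0646]);print(F,np.linalg.norm(d),np.arctan2(d[1],d[0])-.694)
"
```

```text
[0.55367106 0.13653784 0.044     ] 0.07347914659953617 0.6716140135512083
[0.55272234 0.13465776 0.044     ] 0.07144729560349497 0.6792526485754751
```

>>> send_rows([
  {"tx": 0.0, "ty": 0, "tz": 0.0, "wx": 0, "wy": 0, "wz": 0, "jaw": 1},
  {"tx": 0.0, "ty": 0, "tz": -0.01, "wx": 0, "wy": 0, "wz": 0, "jaw": 1},
  {"tx": 0.01, "ty": 0, "tz": -0.02, "wx": 0, "wy": 0, "wz": 0, "jaw": 1},
])

```text
t: 11.38
tool_pos: [0.531, 0.0215, 0.0496]
tool_rot: [2.448, 1.956, 0.008]
contact_force: [-0.7, 1.9, 3.4]
opening: 0.0179
```

```bash
python3 -c "
from h import *
st(3,'w13')
"
```

```text
t 11.525 p [531.04  21.5   49.53] phi 1.3484 zax [ 0.0094 -0.0032 -1.    ] F [-0.9   1.31  4.38] T [0.216 0.288 0.096] op 18.32 q6 0.125
Fz 4.39 Fax 0.48 Ftan(tool y) -1.49  radius 44.49 ang 1.3956 swivel 0.702 Feff 4.61
```

>>> send_rows([
  {"tx": 0.01, "ty": 0, "tz": -0.02, "wx": 0, "wy": 0, "wz": 0, "jaw": 1},
  {"tx": 0.01, "ty": 0, "tz": -0.02, "wx": 0, "wy": 0, "wz": 0, "jaw": 1},
  {"tx": 0.01, "ty": 0, "tz": -0.03, "wx": 0, "wy": 0, "wz": 0, "jaw": 1},
])

```text
t: 11.9
tool_pos: [0.5309, 0.0216, 0.0497]
tool_rot: [2.448, 1.956, 0.008]
contact_force: [-0.2, 0.4, 1.9]
opening: 0.0182
```

```bash
python3 -c "
from h import *
st(3,'w14')
"
```

```text
t 12.05 p [530.95  21.56  49.73] phi 1.3483 zax [ 0.0092 -0.0036 -1.    ] F [0.36 0.23 1.55] T [0.059 0.041 0.07 ] op 17.99 q6 0.126
Fz 2.27 Fax 0.12 Ftan(tool y) 0.10  radius 44.44 ang 1.3932 swivel 0.699 Feff 2.33
```

>>> send_rows([
  {"tx": 0, "ty": 0, "tz": -0.03, "wx": 0, "wy": 0, "wz": 0, "jaw": 1},
  {"tx": 0, "ty": 0, "tz": -0.03, "wx": 0, "wy": 0, "wz": 0, "jaw": 1},
])

```text
t: 12.3
tool_pos: [0.5309, 0.0216, 0.0498]
tool_rot: [2.448, 1.956, 0.008]
contact_force: [0.5, 0.7, 0.6]
opening: 0.018
```

```bash
python3 -c "
from h import *
st(4,'w15')
"
```

```text
t 12.5 p [530.86  21.62  49.91] phi 1.3483 zax [ 0.0093 -0.0035 -1.    ] F [ 1.48  1.03 -0.38] T [ 0.116 -0.166  0.063] op 17.72 q6 0.126
Fz -0.50 Fax 1.01 Ftan(tool y) 0.87  radius 44.39 ang 1.3910 swivel 0.697 Feff -0.04
```

>>> send_rows([
  {"tx": 0, "ty": 0, "tz": 0, "wx": 0, "wy": 0, "wz": 0, "jaw": 0.7},
  {"tx": 0, "ty": 0, "tz": 0, "wx": 0, "wy": 0, "wz": 0, "jaw": 0.4},
  {"tx": 0, "ty": 0, "tz": 0, "wx": 0, "wy": 0, "wz": 0, "jaw": 0.4},
])

```text
t: 12.88
tool_pos: [0.5301, 0.0214, 0.0494]
tool_rot: [2.449, 1.956, 0.005]
contact_force: [0.0, -1.2, -0.4]
opening: 0.0515
```

```bash
python3 -c "
from h import *
st(4,'w16')
a=ctrl.get_image('top')[:,:,::-1];cv2.imwrite('pics/t16.png',cv2.resize(a[155:245,165:275],None,fx=6,fy=6,interpolation=2))
"
```

```text
t 13.075 p [530.28  21.42  49.47] phi 1.348 zax [ 0.0078 -0.0039 -1.    ] F [-0.26  1.2   0.57] T [-0.011 -0.038  0.039] op 51.43 q6 0.126
Fz 0.19 Fax 0.10 Ftan(tool y) -0.04  radius 44.70 ang 1.3790 swivel 0.685 Feff 0.24
```

View pics/w16.png

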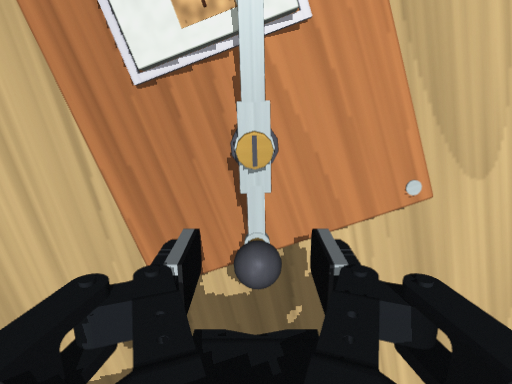

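View pics/t16.png

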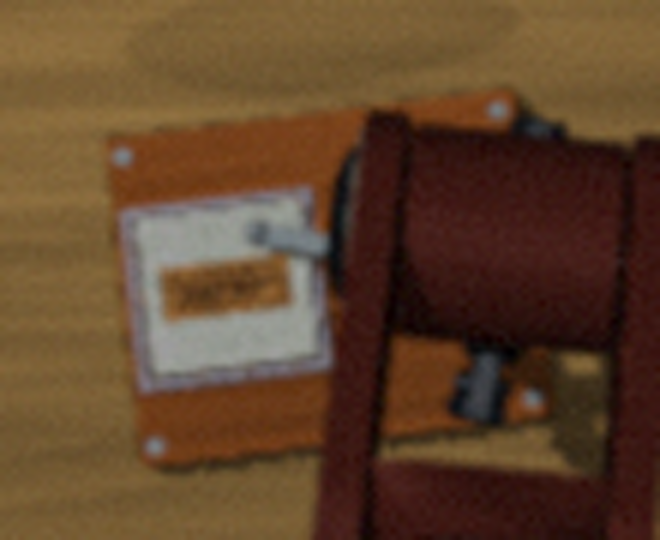

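```bash
python3 -c "
from h import *
for i in range(62): ctrl.get_image('top')
st(4)
"
```

```text
t 16.425 p [530.28  21.44  49.48] phi 1.3481 zax [ 0.0078 -0.0039 -1.    ] F [0.37 0.51 0.51] T [-0.017 -0.019  0.009] op 51.18 q6 0.126
Fz 0.16 Fax 0.29 Ftan(tool y) 0.22  radius 44.68 ang 1.3790 swivel 0.685 Feff 0.29
```

>>> send_rows([
  {"tx": 0, "ty": 0.06, "tz": 0, "wx": 0, "wy": 0, "wz": 0, "jaw": 0.4},
  {"tx": 0, "ty": 0, "tz": 0, "wx": 0, "wy": 0, "wz": 0, "jaw": 0.4},
])

```text
t: 16.68
tool_pos: [0.5309, 0.0213, 0.0495]
tool_rot: [2.448, 1.956, 0.006]
contact_force: [0.5, -0.5, 0.4]
opening: 0.0512
```

```bash
python3 -c "
from h import *
st(3,'w17')
"
```

```text
t 16.825 p [530.86  21.33  49.47] phi 1.3481 zax [ 0.0078 -0.0039 -1.    ] F [-0.34 -0.41 -0.61] T [0.065 0.053 0.01 ] op 51.31 q6 0.126
Fz -0.37 Fax -0.03 Ftan(tool y) 0.08  radius 44.68 ang 1.3921 swivel 0.698 Feff -0.38
```

>>> send_rows([
  {"tx": 0, "ty": 0, "tz": 0, "wx": 0, "wy": 0, "wz": 0, "jaw": 0.7},
  {"tx": 0, "ty": 0, "tz": 0, "wx": 0, "wy": 0, "wz": 0, "jaw": 0.9},
  {"tx": 0, "ty": 0, "tz": 0, "wx": 0, "wy": 0, "wz": 0, "jaw": 1},
  {"tx": 0, "ty": 0, "tz": 0, "wx": 0, "wy": 0, "wz": 0, "jaw": 1},
])

```text
t: 17.32
tool_pos: [0.5309, 0.0213, 0.0495]
tool_rot: [2.448, 1.956, 0.006]
contact_force: [-0.4, 0.0, -0.4]
opening: 0.018
```

```bash
python3 -c "
from h import *
st(5,'w18')
"
```

```text
t 17.575 p [530.88  21.31  49.5 ] phi 1.3482 zax [ 0.0078 -0.0039 -1.    ] F [ 0.66 -0.72  0.28] T [-0.016  0.061 -0.006] op 18.04 q6 0.126
Fz -0.06 Fax -0.01 Ftan(tool y) 0.22  radius 44.70 ang 1.3927 swivel 0.699 Feff -0.07
```

>>> send_rows([
  {"tx": 0, "ty": 0, "tz": 0.06, "wx": 0, "wy": 0, "wz": 0, "jaw": 1},
])

```text
t: 17.7
tool_pos: [0.531, 0.0213, 0.0492]
tool_rot: [2.448, 1.956, 0.006]
contact_force: [-1.2, 0.9, 4.4]
opening: 0.0179
```

```bash
python3 -c "
from h import *
st(4)
"
```

```text
t 17.9 p [531.05  21.23  49.26] phi 1.3481 zax [ 0.008 -0.004 -1.   ] F [-1.48 -0.6   3.57] T [-0.059  0.238  0.016] op 17.82 q6 0.126
Fz 3.14 Fax -0.54 Ftan(tool y) -1.61  radius 44.74 ang 1.3967 swivel 0.703 Feff 2.90
```

>>> send_rows([
  {"tx": 0, "ty": -0.02, "tz": 0.08, "wx": 0, "wy": 0, "wz": 0, "jaw": 1},
])

```text
t: 18.02
tool_pos: [0.5312, 0.0212, 0.049]
tool_rot: [2.447, 1.956, 0.006]
contact_force: [-2.4, -0.6, 5.1]
opening: 0.0181
```

```bash
python3 -c "
from h import *
st(4)
"
```

```text
t 18.225 p [531.21  21.18  49.01] phi 1.3483 zax [ 0.0087 -0.0044 -1.    ] F [-1.52 -0.91  5.42] T [-0.051  0.344  0.057] op 18.14 q6 0.126
Fz 5.43 Fax -0.87 Ftan(tool y) -1.63  radius 44.77 ang 1.4004 swivel 0.706 Feff 5.04
```

>>> send_rows([
  {"tx": -0.04, "ty": -0.04, "tz": 0.14, "wx": 0, "wy": 0, "wz": 0, "jaw": 1},
])

```text
t: 18.35
tool_pos: [0.5313, 0.0208, 0.0483]
tool_rot: [2.447, 1.955, 0.008]
contact_force: [-1.1, 0.1, 7.0]
opening: 0.0183
```

```bash
python3 -c "
from h import *
st(5)
"
```

```text
t 18.6 p [531.28  20.9   48.37] phi 1.3484 zax [ 0.0097 -0.0043 -0.9999] F [-2.2   0.35  7.08] T [0.083 0.325 0.107] op 18.05 q6 0.125
Fz 6.70 Fax -0.04 Ftan(tool y) -1.86  radius 45.03 ang 1.4030 swivel 0.709 Feff 6.68
```

>>> send_rows([
  {"tx": -0.01, "ty": 0, "tz": 0.09, "wx": 0, "wy": 0, "wz": 0, "jaw": 1},
  {"tx": 0.01, "ty": -0.2, "tz": 0.07, "wx": 0, "wy": 0, "wz": 0.04, "jaw": 1},
])

```text
t: 18.85
tool_pos: [0.5303, 0.0212, 0.0484]
tool_rot: [2.485, 1.905, 0.009]
contact_force: [-2.5, -0.5, 6.6]
opening: 0.018
```

```bash
python3 -c "
from h import *
st(5)
"
```

```text
t 19.1 p [530.12  21.18  48.31] phi 1.309 zax [ 0.0109 -0.0048 -0.9999] F [-2.79 -0.49  7.85] T [-0.117  0.453  0.089] op 17.8 q6 0.165
Fz 7.07 Fax -1.13 Ftan(tool y) -2.42  radius 44.97 ang 1.3766 swivel 0.683 Feff 6.56
```

>>> send_rows([
  {"tx": 0.0, "ty": -0.36, "tz": 0.09, "wx": 0, "wy": 0, "wz": 0.08, "jaw": 1},
  {"tx": 0.0, "ty": -0.36, "tz": 0.08, "wx": 0, "wy": 0, "wz": 0.08, "jaw": 1},
])

```text
t: 19.35
tool_pos: [0.5236, 0.023, 0.048]
tool_rot: [2.631, 1.697, 0.009]
contact_force: [-3.8, 0.2, 7.6]
opening: 0.0182
```

```bash
python3 -c "
from h import *
st(4)
"
```

```text
t 19.55 p [523.37  23.05  47.96] phi 1.148 zax [ 0.0101 -0.0056 -0.9999] F [-5.01 -0.94  8.02] T [-0.048  0.766  0.16 ] op 17.86 q6 0.329
Fz 8.07 Fax -2.34 Ftan(tool y) -4.09  radius 44.97 ang 1.2206 swivel 0.527 Feff 7.01
```

```bash
python3 -c "
from h import *
st(2,'w20')
a=ctrl.get_image('top')[:,:,::-1];cv2.imwrite('pics/t20.png',cv2.resize(a[155:245,165:275],None,fx=6,fy=6,interpolation=2))
"
```

```text
t 19.65 p [523.4   23.08  47.96] phi 1.1481 zax [ 0.0101 -0.0055 -0.9999] F [-4.1  -0.33  7.62] T [-0.015  0.715  0.165] op 18.21 q6 0.329
Fz 7.76 Fax -1.75 Ftan(tool y) -3.28  radius 44.94 ang 1.2210 swivel 0.527 Feff 6.98
```

View pics/w20.png

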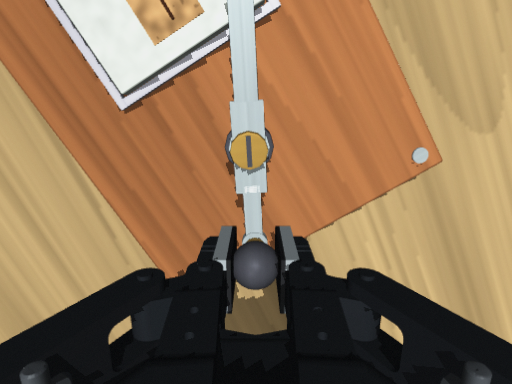

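View pics/t20.png

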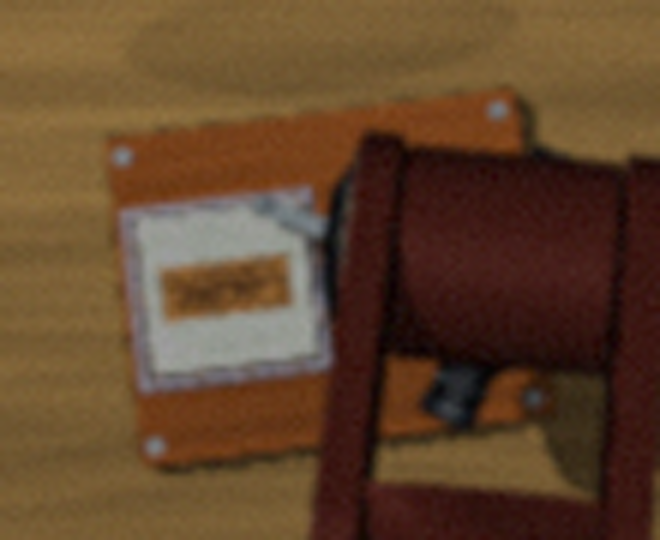

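>>> send_rows([
  {"tx": -0.02, "ty": -0.36, "tz": 0.08, "wx": 0, "wy": 0, "wz": 0.05, "jaw": 1},
  {"tx": -0.01, "ty": -0.36, "tz": 0.08, "wx": 0, "wy": 0, "wz": 0.07, "jaw": 1},
])

```text
t: 19.95
tool_pos: [0.518, 0.0256, 0.0482]
tool_rot: [2.728, 1.535, 0.012]
contact_force: [-2.9, -0.5, 7.8]
opening: 0.0176
```

```bash
python3 -c "
from h import *
st(4)
"
```

```text
t 20.15 p [517.81  25.69  48.1 ] phi 1.0273 zax [ 0.0118 -0.0062 -0.9999] F [-3.72 -0.83  7.63] T [0.01  0.56  0.068] op 18.03 q6 0.455
Fz 7.26 Fax -1.74 Ftan(tool y) -2.25  radius 44.82 ang 1.0835 swivel 0.389 Feff 6.48
```

>>> send_rows([
  {"tx": -0.03, "ty": -0.36, "tz": 0.1, "wx": 0, "wy": 0, "wz": 0.06, "jaw": 1},
  {"tx": -0.01, "ty": -0.36, "tz": 0.08, "wx": 0, "wy": 0, "wz": 0.07, "jaw": 1},
])

```text
t: 20.4
tool_pos: [0.5129, 0.0289, 0.0482]
tool_rot: [2.821, 1.353, 0.015]
contact_force: [-2.7, -1.0, 7.5]
opening: 0.0182
```

```bash
python3 -c "
from h import *
st(4)
"
```

```text
t 20.6 p [512.68  28.98  48.13] phi 0.8962 zax [ 0.0137 -0.0069 -0.9999] F [-2.82 -0.16  6.68] T [0.006 0.559 0.082] op 18.13 q6 0.592
Fz 7.27 Fax -2.30 Ftan(tool y) -2.36  radius 44.74 ang 0.9473 swivel 0.253 Feff 6.23
```

Clear of the slide; carry on to about −0.09.

>>> send_rows([
  {"tx": -0.04, "ty": -0.36, "tz": 0.06, "wx": 0, "wy": 0, "wz": 0.06, "jaw": 1},
  {"tx": -0.01, "ty": -0.36, "tz": 0.06, "wx": 0, "wy": 0, "wz": 0.07, "jaw": 1},
])

```text
t: 20.85
tool_pos: [0.5081, 0.033, 0.0486]
tool_rot: [2.904, 1.164, 0.019]
contact_force: [-2.5, -0.0, 5.9]
opening: 0.0181
```

```bash
python3 -c "
from h import *
st(3)
"
```

```text
t 21.0 p [507.95  33.18  48.5 ] phi 0.7649 zax [ 0.0157 -0.0073 -0.9998] F [-3.29 -0.86  6.7 ] T [-0.058  0.459  0.05 ] op 17.9 q6 0.731
Fz 6.94 Fax -2.36 Ftan(tool y) -1.45  radius 44.54 ang 0.8056 swivel 0.112 Feff 5.88
```

>>> send_rows([
  {"tx": -0.04, "ty": -0.36, "tz": 0.05, "wx": 0, "wy": 0, "wz": 0.06, "jaw": 1},
  {"tx": -0.01, "ty": -0.36, "tz": 0.05, "wx": 0, "wy": 0, "wz": 0.07, "jaw": 1},
  {"tx": -0.01, "ty": -0.22, "tz": 0.04, "wx": 0, "wy": 0, "wz": 0.04, "jaw": 1},
])

```text
t: 21.38
tool_pos: [0.5028, 0.0394, 0.0491]
tool_rot: [2.993, 0.909, 0.024]
contact_force: [-3.5, -0.6, 5.3]
opening: 0.018
```

```bash
python3 -c "
from h import *
st(3,'w22')
"
```

```text
t 21.525 p [502.73  39.48  48.97] phi 0.5914 zax [ 0.0185 -0.0086 -0.9998] F [-2.69 -1.11  6.03] T [-0.113  0.382  0.005] op 18.1 q6 0.918
Fz 5.44 Fax -2.50 Ftan(tool y) -0.44  radius 44.36 ang 0.6212 swivel -0.073 Feff 4.31
```

View pics/w22.png

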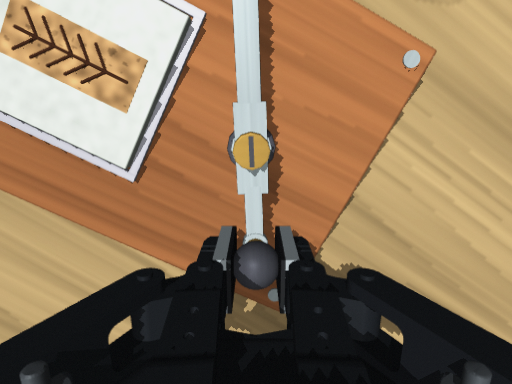

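Back at the park position. Ease off.

>>> send_rows([
  {"tx": 0.01, "ty": -0.1, "tz": 0, "wx": 0, "wy": 0, "wz": 0, "jaw": 1},
  {"tx": 0.01, "ty": 0, "tz": -0.02, "wx": 0, "wy": 0, "wz": 0, "jaw": 1},
  {"tx": 0.02, "ty": 0, "tz": -0.02, "wx": 0, "wy": 0, "wz": 0, "jaw": 1},
  {"tx": 0.02, "ty": 0, "tz": -0.03, "wx": 0, "wy": 0, "wz": 0, "jaw": 1},
])

```text
t: 22.02
tool_pos: [0.5028, 0.04, 0.0501]
tool_rot: [2.991, 0.911, 0.023]
contact_force: [-1.5, -1.0, 2.3]
opening: 0.0182
```

```bash
python3 -c "
from h import *
st(3)
"
```

```text
t 22.175 p [502.86  40.01  50.12] phi 0.5914 zax [ 0.0187 -0.01   -0.9998] F [-1.35 -0.7   3.72] T [-0.187  0.311 -0.02 ] op 17.94 q6 0.92
Fz 3.13 Fax -1.63 Ftan(tool y) 0.33  radius 43.95 ang 0.6133 swivel -0.081 Feff 2.39
```

>>> send_rows([
  {"tx": 0.0, "ty": 0, "tz": -0.03, "wx": 0, "wy": 0, "wz": 0, "jaw": 1},
  {"tx": 0.0, "ty": 0, "tz": -0.03, "wx": 0, "wy": 0, "wz": 0, "jaw": 1},
  {"tx": 0.0, "ty": 0, "tz": -0.03, "wx": 0, "wy": 0, "wz": 0, "jaw": 1},
  {"tx": 0.0, "ty": 0, "tz": -0.03, "wx": 0, "wy": 0, "wz": 0, "jaw": 1},
])

```text
t: 22.68
tool_pos: [0.503, 0.0402, 0.0509]
tool_rot: [2.991, 0.911, 0.025]
contact_force: [-0.0, -1.7, 0.1]
opening: 0.0183
```

```bash
python3 -c "
from h import *
st(4)
"
```

```text
t 22.875 p [502.96  40.16  50.9 ] phi 0.5913 zax [ 0.0194 -0.0096 -0.9998] F [ 1.04 -2.13  0.44] T [-0.169 -0.029 -0.045] op 18.32 q6 0.92
Fz 0.54 Fax -0.06 Ftan(tool y) 0.97  radius 43.78 ang 0.6116 swivel -0.082 Feff 0.52
```

>>> send_rows([
  {"tx": 0.0, "ty": 0, "tz": -0.04, "wx": 0, "wy": 0, "wz": 0, "jaw": 1},
  {"tx": 0.0, "ty": 0, "tz": 0, "wx": 0, "wy": 0, "wz": 0, "jaw": 0.7},
  {"tx": 0.0, "ty": 0, "tz": 0, "wx": 0, "wy": 0, "wz": 0, "jaw": 0.4},
  {"tx": 0.0, "ty": 0, "tz": 0, "wx": 0, "wy": 0, "wz": 0, "jaw": 0.3},
  {"tx": 0.0, "ty": 0, "tz": 0, "wx": 0, "wy": 0, "wz": 0, "jaw": 0.3},
])

```text
t: 23.5
tool_pos: [0.5024, 0.0407, 0.0507]
tool_rot: [2.992, 0.911, 0.024]
contact_force: [-0.2, -0.5, 0.1]
opening: 0.0598
```

```bash
python3 -c "
from h import *
st(3,'w23')
"
```

```text
t 23.65 p [502.46  40.62  50.76] phi 0.5912 zax [ 0.0185 -0.0086 -0.9998] F [-0.43 -0.53 -0.17] T [-0.021  0.057  0.04 ] op 59.82 q6 0.92
Fz 0.39 Fax 0.19 Ftan(tool y) 0.33  radius 43.93 ang 0.5965 swivel -0.097 Feff 0.48
```

View pics/w23.png

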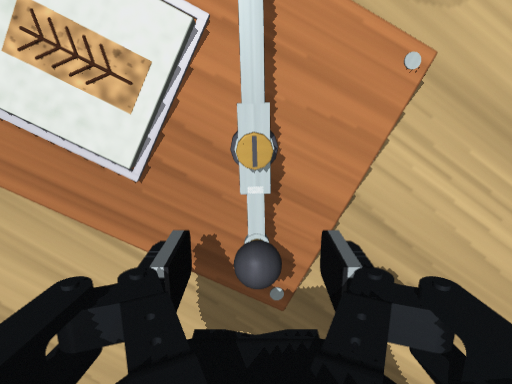

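Released. Withdraw straight up.

>>> send_rows([
  {"tx": 0.0, "ty": 0, "tz": -1, "wx": 0, "wy": 0, "wz": 0, "jaw": 0.3},
  {"tx": 0.0, "ty": 0, "tz": -3, "wx": 0, "wy": 0, "wz": 0, "jaw": 0.3},
  {"tx": 0.0, "ty": 0, "tz": -4, "wx": 0, "wy": 0, "wz": 0, "jaw": 0.3},
  {"tx": 0.0, "ty": 0, "tz": -4, "wx": 0, "wy": 0, "wz": 0, "jaw": 0.3},
  {"tx": -3, "ty": 4, "tz": -3, "wx": 0, "wy": 0, "wz": 0, "jaw": 0.3},
])

```text
t: 24.28
tool_pos: [0.4953, -0.0066, 0.2051]
tool_rot: [2.992, 0.919, 0.017]
contact_force: [0.9, -1.0, -0.3]
opening: 0.0602
```

>>> send_rows([
  {"tx": -3, "ty": 5, "tz": 0, "wx": 0, "wy": 0, "wz": 0, "jaw": 0.3},
  {"tx": -3, "ty": 5, "tz": 0, "wx": 0, "wy": 0, "wz": 0, "jaw": 0.3},
  {"tx": -3, "ty": 5, "tz": 0, "wx": 0, "wy": 0, "wz": 0, "jaw": 0.3},
  {"tx": -1, "ty": 2, "tz": 0, "wx": 0, "wy": 0, "wz": 0, "jaw": 0.3},
  {"tx": 0, "ty": 0, "tz": 0, "wx": 0, "wy": 0, "wz": 0, "jaw": 0.3},
])

```text
t: 24.9
tool_pos: [0.5107, -0.2116, 0.2174]
tool_rot: [2.984, 0.915, 0.037]
contact_force: [-0.3, 0.1, -0.6]
opening: 0.0595
```

```bash
python3 -c "
from h import *
for i in range(4): a=ctrl.get_image('top')[:,:,::-1]
cv2.imwrite('pics/t30.png',a)
cv2.imwrite('pics/t30c.png',cv2.resize(a[155:245,165:275],None,fx=6,fy=6,interpolation=2))
rep()
"
```

```text
t 25.1 p [ 510.63 -209.21  216.75] phi 0.5989 zax [ 0.028  -0.0122 -0.9995] F [-0.49 -0.14  0.15] T [ 0.013  0.037 -0.003] op 60.14 q6 0.446
```

View pics/t30.png

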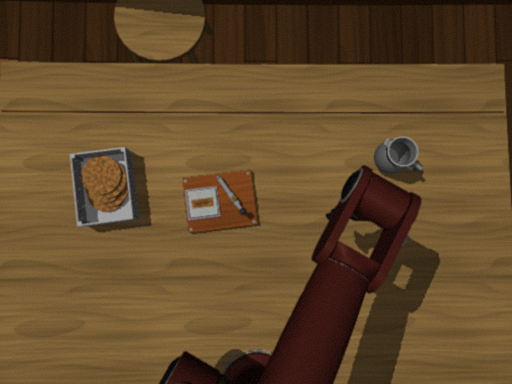

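View pics/t30c.png

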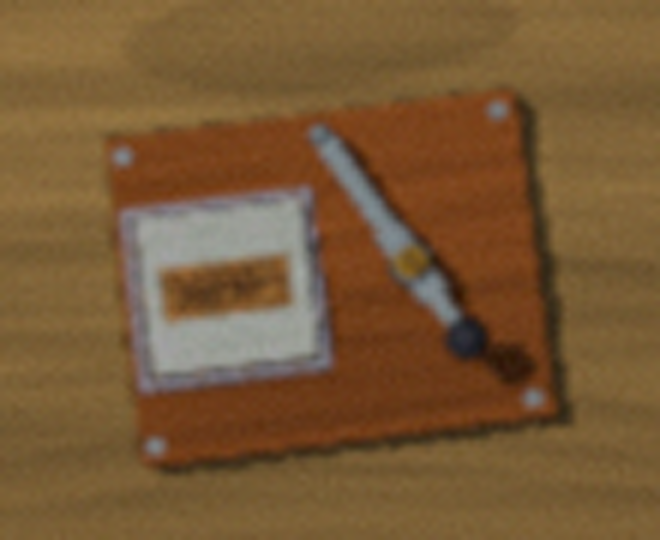

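```bash
python3 -c "
from station import ctrl
print(ctrl.finish_job())"
```

```text
the job is handed in; nothing more can be done
None
```

The foot was clamped on the plain margin with the jaws off the knob for about 3.7 s. The clip is now back where it was parked, and I handed the job in at about 25 s.

- **Onto the slide:** I gripped the knob and pressed until the force read about 7 to 7.5 N. I then swung the clip to about 0.675 rad, measured from the top picture, and eased the foot down before letting go.
- **Back off:** I took hold again, pressed to about 7 to 8 N and swung it back to about -0.08 rad. I eased the force to near zero, let go and moved the arm well away.

**Last checks:** In the final top picture the clip sits within about 0.03 rad of where it started. The slide and the other things on the table have not visibly moved, and the force readings are at noise level.

**Where the readings disagreed or were weak:**
- The force readings scatter by about 0.6 N, so I averaged them. The averages stayed between 6.7 and 8.1 N wherever the foot was over the slide's edge.
- No camera measured the foot's height directly. That it stayed clear of the edge rests on the force readings, and allowing for some sideways load on the knob, the least clear point was equal to about 6.5 N.
- While pressing there was an unexplained sideways force on the tool, usually about 2 to 3 N and briefly about 4 N during the swing back. The clip still followed the tool.

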